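# Lay the decanting place between beaker and candle

### The job

Lay out the decanting things on the row of three cork coasters, each centred on its place: the brass drip collar flat on the middle coaster with the tea light standing upright and centred on top of it, the matchbox lying flat on the end coaster beside the stoneware beaker, and the wing corkscrew standing upright on the other end coaster, beside the white pillar candle. Which way each thing is turned does not matter.

Things in the scene. Friction and masses are not known exactly. Their poses are not given: they have to be found in the camera images.
- collar_mid (a point): felt-lined brass drip collar: a plain brass ring lying flat, 44 mm outside diameter, hole about 22 mm, 12 mm high, 45 g, loose. Point at its centre, 6 mm above its underside; z up along its axis. Grasp it across its outside.
- tealight_mid (a point): tea light in a low aluminium cup, 38 mm diameter, cup 16 mm high (the candle flame drawn above it, up to 42 mm, is not solid), about 20 g, loose. Point at the centre of the cup, 8 mm above its underside; z up. Grasp it across the cup. At the end it stands on the upper face of the collar.
- matchbox_mid (a point): closed red matchbox lying flat, 36 mm (its own x) by 54 mm (its own y) by 16 mm high, about 20 g, loose; its tray does not slide. Point at its centre, 8 mm above its underside; z up.
- corkscrew_mid (a point): metal wing corkscrew standing upright on its round bell (44 mm diameter), 125 mm high, 190 g, loose, all its links rigid. Point on its axis 62.5 mm above its underside; z up. A wooden bar handle, 56 mm long along its own y and 14 mm thick, runs across its top, the bar's axis 119 mm above the underside (56.5 mm above the point): pinch that bar across its thickness (its own x). The two wings hang down at its own +y and -y, 65 mm over all.
- coaster_a_top (a point): fixed, round cork coaster, 90 mm across and 6 mm thick, lying on the black tablecloth; the point is the centre of its upper face (6 mm above the tablecloth). The left end of the row seen from the robot (greatest y), 110 mm from the middle coaster, centre to centre.
- coaster_b_top (a point): fixed, round cork coaster, 90 mm across and 6 mm thick, lying on the black tablecloth; the point is the centre of its upper face (6 mm above the tablecloth). The middle one of the row.
- coaster_c_top (a point): fixed, round cork coaster, 90 mm across and 6 mm thick, lying on the black tablecloth; the point is the centre of its upper face (6 mm above the tablecloth). The right end of the row seen from the robot (least y), 110 mm from the middle coaster, centre to centre.
- beaker_mid (a point): stoneware beaker with a dark band, open at the top, 63 mm diameter, 80 mm high, fixed in place; landmark, stands beyond one end of the coaster row, its centre about 105 mm from that end coaster's centre; left or right changes from start to start. Point at its centre, 40 mm above its underside.
- pillar_candle_mid (a point): white pillar candle, about 60 mm diameter, 66 mm high, fixed in place; landmark, stands beyond the other end of the coaster row, its centre about 105 mm from that end coaster's centre. Point at its centre, 33 mm above its underside.
Not all that is in view belongs to the job. What is shaped like the part that bears tealight_mid but turquoise is not meant. There is more than one size of the part that bears collar_mid; the job needs the smaller.

How it is judged:
By the outcome, as a careful person would: the job done as asked, in the order asked, and still so for the second after the job is handed in, with the robot touching nothing.
It also fails if it takes over 88 s, if anything falls off the work surface, if the arm or the gripper's body presses on something with over 40 N, if the wrist force passes 120 N, or if a joint passes its speed limit or range.

### The arm

A 6-joint arm with a two-finger parallel gripper is mounted at the origin on a cart in front of the work surface, level with it; the furniture and walls round the work are solid. World frame = base frame: x ahead of the robot, y to its left, z up, the work surface at z = 0. Lengths are in mm, angles in rad, forces in N, time in s.
With the tool pointing down it reaches from about 325 to 900 mm from the base axis. Payload 6.1 kg.
Tool frame: the origin (TCP) lies on the front face of the gripper's body, between the roots of the fingers; the fingertips stand 73 mm ahead of it and the grasp point (between the pads) lies 54 mm ahead of it; z points along the fingers, y is the line along which they close (so a half turn about z gives the same grasp; the last joint's range is limited). The gripper opens to 85 mm and grips with 20 to 120 N. Pads are 22 mm wide; open, the fingers measure 114 mm over their backs; the gripper's body (76 mm by 85 mm) begins 54 mm behind the grasp point. The pads swing forward as they close: fully open they stand 13 mm farther back than shut.
Start: joints at [-0.126, 0.22, 1.526, -0, 1.395, -0.126], TCP at [624.993, -0.003, 303.9] pointing down, gripper open.
Joint ranges: [-2.98, 2.98], [-0.91, 2.08], [0.09, 2.57], [-1.24, 4.39], [0.2, 2.65], [-2.68, 2.68]. Speed limits (rad/s): [2.57, 2.57, 3.01, 3.14, 3.14, 3.14].

### API

Orientations are given as [roll, pitch, yaw] about the fixed x, y, z axes, in that order (R = Rz(yaw) Ry(pitch) Rx(roll)).
In Python, from bench import * gives the robot as it stands.
- The arm moves only by the shell command python3 -m creep 'ROWS' [OPENING] [FORCE]. ROWS is JSON, a list of rows, each an object with "delta_pos": the shift along the tool's x, y, z in m, a list of three; "roll": the turn about the tool's z in rad. A call has 1 to 8 rows; each row shifts and turns the commanded pose from where the row before left it, along the tool's axes as they then stand; what a row does not reach is not made up. A row lasts 1/8 s, in which the tool goes at most 62.5 mm and 10.7 degrees, less where a joint would pass 70% of its speed; a pose out of reach is approached as far as the arm can. A call is refused whole if a number of a shift passes 0.0625 or a number of a turn 0.188, either way. A call with a gripper value outside its range is refused whole. OPENING is the finger opening in m, from 0 to 0.0854, set as the call begins (- or left out, the last holds). The fingers move at their own pace and stop on an object; FORCE is the grip in N (left out, the last holds). Time passes only in rows, so rows that do not move let the fingers close. It gives the time, the measured TCP pose, the force, the opening and the grip force at its end, in the units of the state.
- read_state(): the state, without advancing time (a new reading comes with each control period).
- capture(name): name is "scene" or "side" or "wrist"; returns a dict with "color" (420x560x3 uint8, red, green, blue), "fx", "fy", "cx", "cy" (pixels), "camera_from_world" (4x4, takes a point from world to camera coordinates). Camera axes: x right, y down, z forward; pixel columns grow to the right and rows downward; lengths in mm; the calibration is good to about 2 mm. A picture is of the moment at which its call begins. There is no depth.
- job_done(): hands the job in; it is judged then, once.
The state is a dict: "time_s": time; "qpos": joint angles; "joint_vel": joint speeds; "joint_torque": joint torques, N m; "tool_pos": TCP position; "tcp_rot": TCP orientation; "contact_force": force on the tool from outside, world axes, zero at the start; "moment": the same for the moment, N m; "grip_width": opening from 0.0 (shut) to 1.0 (fully open); "gripper_force": force on a finger pad.
Only numpy, scipy, OpenCV 4.12 (cv2) and the standard library are available. Lean on these libraries where they do the work, as an engineer would, in place of code of your own. Each camera call takes 0.05 s, during which the arm holds its last target. There are 200 camera calls.

## Working session

There is one attempt and no reset: what is moved stays moved. The work goes in short steps, Python scripts to look and compute and a shell command to move; the robot and the scene stay as the last step left them, time stands still between calls to the robot, and variables do not carry over. Pictures are saved under pics/ and viewed, at most 17 in all, crops included, and the job is handed in when it is done.

```bash
mkdir -p pics
cat > h.py <<'E'
import sys; sys.path.insert(0,'.')
from bench import *
import numpy as np, cv2
def grab(n,f=None):
    c=capture(n)
    if f: cv2.imwrite('pics/'+f,c['color'][:,:,::-1])
    return c
def ray(c,u,v):
    T=np.array(c['camera_from_world']);R=T[:3,:3];o=-R.T@T[:3,3]
    return o,R.T@np.array([(u-c['cx'])/c['fx'],(v-c['cy'])/c['fy'],1])
def onz(c,u,v,z):
    o,d=ray(c,u,v);return (o+d*(z-o[2])/d[2]).round(1)
def proj(c,p):
    q=np.array(c['camera_from_world'])@np.append(p,1);return (c['fx']*q[0]/q[2]+c['cx'],c['fy']*q[1]/q[2]+c['cy'])
E
ls
python3 - <<'E'
from h import *
import pickle
D={n:grab(n) for n in("scene","side","wrist")}
pickle.dump(D,open('d0.pkl','wb'))
for n in D:
    cv2.imwrite(f'pics/{n}0.png',cv2.resize(D[n]['color'][:,:,::-1],(784,588),interpolation=cv2.INTER_CUBIC)); o,d=ray(D[n],280,210); print(n,o.round(),d.round(2),D[n]['fx'])
s=read_state();print(s['tcp_rot'],s['time_s'])
E
```

```text
h.py
pics
scene [  85. -789.  568.] [ 0.42  0.77 -0.48] 531.6932092142887
side [114. 780. 678.] [ 0.39 -0.72 -0.58] 483.2537006412486
wrist [624.  69. 373.] [ 0.01 -0.28 -0.96] 293.63277407904906
[-3.14008114e+00 -2.08848563e-04  1.57077725e+00] 0.15
```

View pics/scene0.png

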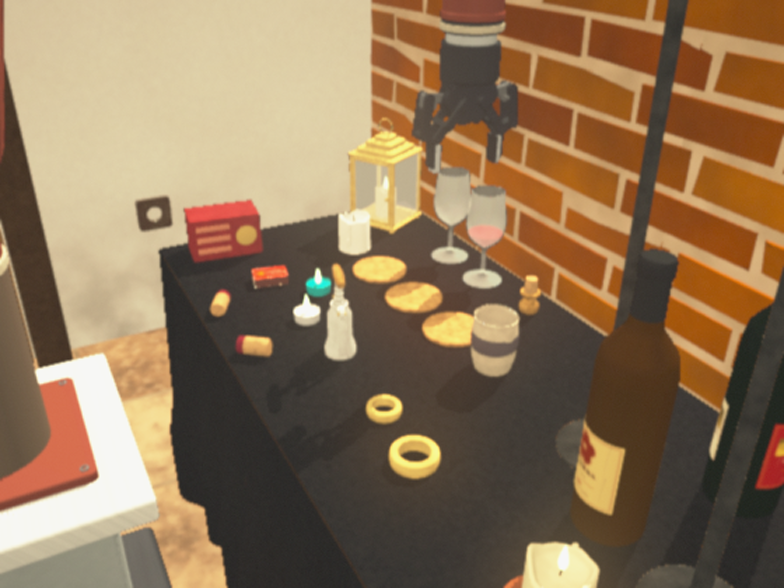

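View pics/side0.png

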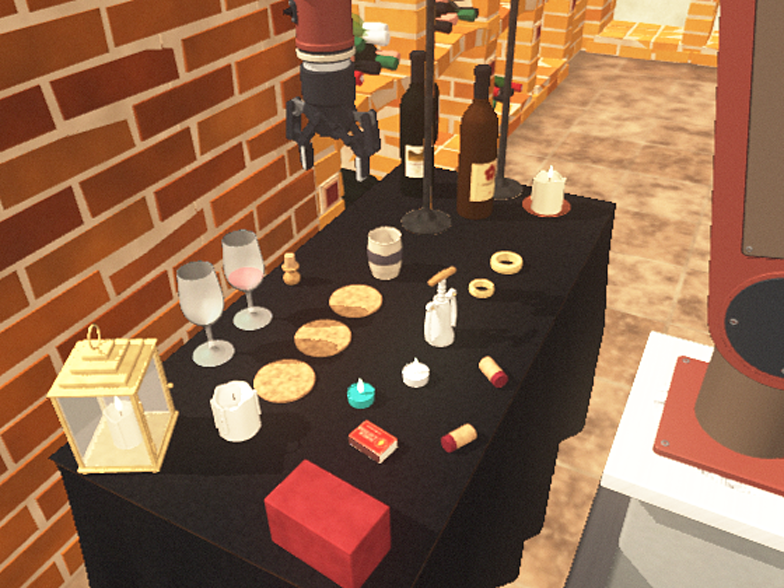

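View pics/wrist0.png

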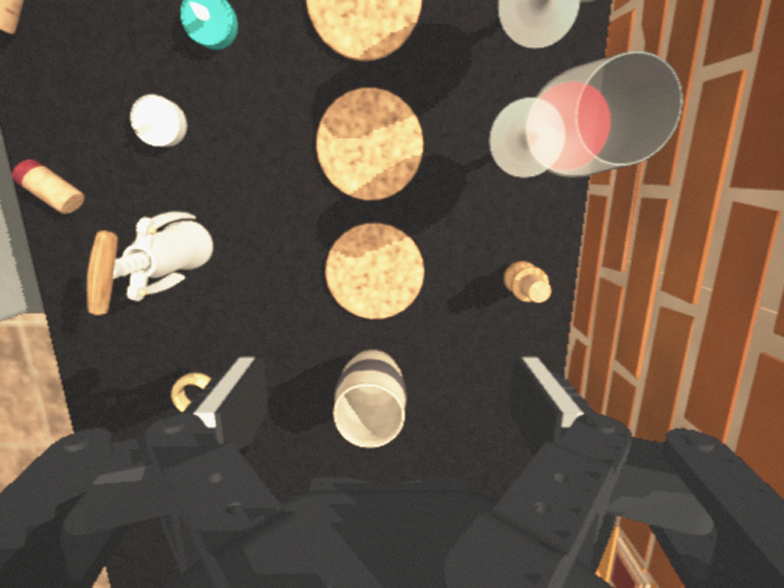

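```bash
cat >> h.py <<'E'
def blob(c,u,v,win=40,t=70,minsat=0):
    "centre of bounding ellipse + mask of bright blob near the seed"
    im=cv2.GaussianBlur(c['color'],(3,3),0);m=(im.max(2)>t).astype(np.uint8)
    if minsat: m&=(cv2.cvtColor(im,cv2.COLOR_RGB2HSV)[:,:,1]>minsat).astype(np.uint8)
    n,l,st,ce=cv2.connectedComponentsWithStats(m)
    y,x=np.nonzero(m);i=np.argmin((x-u)**2+(y-v)**2);k=l[y[i],x[i]]
    cs,_=cv2.findContours((l==k).astype(np.uint8),cv2.RETR_EXTERNAL,cv2.CHAIN_APPROX_NONE)
    return max(cs,key=len)[:,0,:].astype(float),st[k]
def rim(c,cont,z):
    "world circle through contour pixels cast on plane z: centre, size"
    P=np.array([onz(c,u,v,z)[:2] for u,v in cont],np.float32)
    (e,s,a)=cv2.minAreaRect(P);return np.round(e,1),np.round(s,1),round(a,1)
E
python3 - <<'E'
from h import *
import pickle
D=pickle.load(open('d0.pkl','rb'))
L=[('a','side',284,380,6),('b','side',322,337,6),('c','side',355,300,6),('b','wrist',370,143,6),('c','wrist',375,271,6),('a','scene',380,269,6),('b','scene',414,297,6),
('collar','scene',370,408,6),('big','scene',395,456,6),('collar','side',472,288,6),('big','side',506,272,6),
('match','side',373,441,8),('match','scene',270,277,8),('tea','side',416,375,8),('tea','scene',307,317,8),('tea','wrist',158,120,12),('cork','side',440,325,0),('cork','scene',340,340,0),('beaker','side',384,250,0),('candle','side',236,410,0)]
for n,cam,u,v,z in L:
    c=D[cam];ct,st=blob(c,u/1.4,v/1.4);print(n,cam,st,*rim(c,ct,z),'seed',onz(c,u/1.4,v/1.4,z))
E
```

```text
a side [ 149  255   77   62 2621] [609.9 245.9] [170.1 126.2] 62.7 seed [603.7 207.5   6. ]
b side [209 227  43  29 985] [608.   97.3] [94.7 98.4] 26.6 seed [607.5  97.9   6. ]
c side [234 202  40  26 827] [611.7 -12.4] [ 94.2 101.7] 26.6 seed [610.8 -11.8   6. ]
b wrist [ 225   62   79   82 5084] [607.5  93.8] [91.4 91.5] 47.9 seed [608.6  95.6   6. ]
c wrist [ 231  158   74   71 4066] [611.3 -16.1] [92.4 93. ] 56.9 seed [611.9 -14.9   6. ]
a scene [     0      0    560    420 179921] [1429.3 1343.4] [4087.  4508.8] 64.8 seed [603.5 198.1   6. ]
b scene [     0      0    560    420 179921] [1429.3 1343.4] [4087.  4508.8] 64.8 seed [605.7  87.6   6. ]
collar scene [     0      0    560    420 179921] [1429.3 1343.4] [4087.  4508.8] 64.8 seed [ 416.8 -132.3    6. ]
big scene [     0      0    560    420 179921] [1429.3 1343.4] [4087.  4508.8] 64.8 seed [ 402.  -223.4    6. ]
collar side [334 198  20  16 268] [ 433.2 -140.6] [46.2 64.9] 22.4 seed [ 446.5 -132.2    6. ]
big side [349 178  25  19 382] [ 424.1 -238. ] [61.  87.2] 18.7 seed [ 411.  -205.4    6. ]
match side [248 299  37  3
[... 161 characters left out ...]
250.9   8. ]
tea side [286 254  22  24 378] [439.6 106.7] [43.5 70.7] 26.6 seed [434.8 113.5   8. ]
tea scene [     0      0    560    420 179921] [1424.5 1335.8] [4072.5 4492.7] 64.8 seed [432.1 103.9   8. ]
tea wrist [  92   66   43   40 1335] [435.9 112.4] [42.  47.7] 80.4 seed [435.7 112.9  12. ]
cork side [ 302  189   26   60 1143] [480.6 -77.6] [ 57.4 238.5] 22.8 seed [456.3 -19.9   0. ]
cork scene [     0      0    560    420 179921] [1443.6 1366.2] [4130.7 4556.9] 64.8 seed [453.9  35.2   0. ]
beaker side [261 161  27  40 917] [ 646.8 -180.9] [ 70.3 197. ] 26.9 seed [ 647.4 -184.6    0. ]
candle side [ 149  255   77   62 2621] [614.4 241.2] [171.7 127.4] 62.7 seed [632.8 283.8   0. ]
```

```bash
python3 -m creep '[{"delta_pos":[-0.028,-0.041,0.02]},{"delta_pos":[-0.028,-0.041,0.02]},{"delta_pos":[-0.028,-0.041,0.02]},{"delta_pos":[-0.028,-0.041,0.02]},{"delta_pos":[-0.028,-0.041,0.02]},{"delta_pos":[0,0,0]}]'
python3 - <<'E'
from h import *
c=grab('wrist','w1.png');print(read_state()['tool_pos'],read_state()['tcp_rot'],proj(c,[425,-138,12]),proj(c,[609,39,6]))
cv2.imwrite('pics/w1.png',cv2.resize(c['color'][:,:,::-1],(784,588)))
for g in [proj(c,[417,-132,12]),proj(c,[417+18,-132,12])]:
    ct,st=blob(c,*g,minsat=80,t=110);print(st,*rim(c,ct,12))
E
```

```text
schema error: expected keys delta_pos, roll
```

```bash
cat > look.py <<'E'
from h import *
import sys
f=sys.argv[1]; c=grab('wrist'); s=read_state()
print('t',s['time_s'],'tcp',np.round(s['tool_pos'],1),np.round(s['tcp_rot'],3))
cv2.imwrite('pics/'+f,cv2.resize(c['color'][:,:,::-1],(784,588)))
import pickle;pickle.dump(c,open('last.pkl','wb'))
x,y,z,t,ms=map(float,sys.argv[2:7])
g=proj(c,[x,y,z]);ct,st=blob(c,*g,t=t,minsat=ms);print('seed',np.round(g),'blob',st,*rim(c,ct,z))
E
python3 -m creep '[{"delta_pos":[-0.028,-0.041,0.02],"roll":0},{"delta_pos":[-0.028,-0.041,0.02],"roll":0},{"delta_pos":[-0.028,-0.041,0.02],"roll":0},{"delta_pos":[-0.028,-0.041,0.02],"roll":0},{"delta_pos":[-0.028,-0.041,0.02],"roll":0},{"delta_pos":[0,0,0],"roll":0}]' && python3 look.py w1.png 435 -132 12 110 80
```

```text
time_s: 0.9
tool_pos: [416.5, -140.5, 201.5]
tcp_rot: [-3.137, -0.002, 1.567]
contact_force: [-0.1, 0.6, -0.8]
grip_width: 1.0
gripper_force: 0.0
t 0.95 tcp [ 418.7 -140.4  203.1] [-3.140e+00 -1.000e-03  1.568e+00]
seed [299. 195.] blob [279 189  33  31 253] [ 431.8 -140.6] [29.4 28.5] 0.0
```

View pics/w1.png

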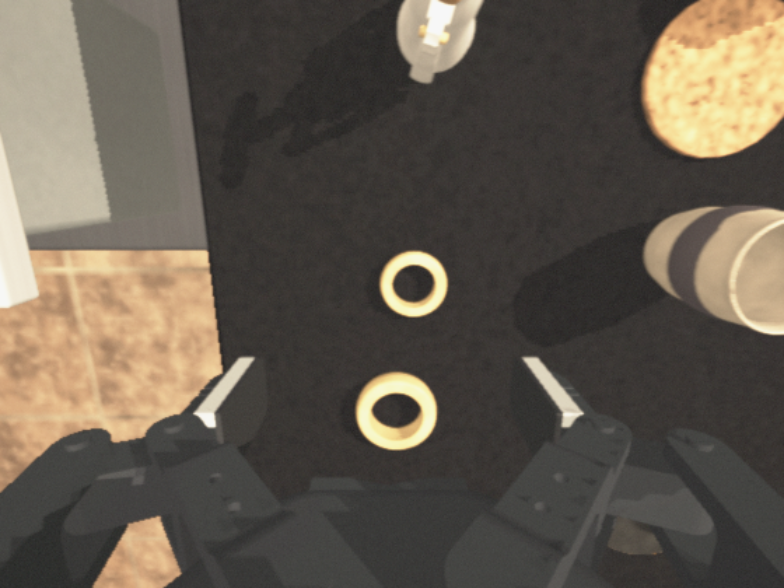

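Run:
```python
from h import *
import pickle
c=pickle.load(open('last.pkl','rb'))
ct,st=blob(c,414/1.4,258/1.4,t=100);print(st,*rim(c,ct,10))
ct,st=blob(c,396/1.4,385/1.4,t=100);print(st,*rim(c,ct,10))
print(onz(c,414/1.4,284/1.4,10), read_state()['tool_pos'])
```

```text
[ 271  179   50   48 1356] [ 432.3 -140. ] [45.2 44.7] 0.0
[ 254  265   59   57 2091] [ 420.9 -234.7] [58.9 63.8] 0.0
[ 432.5 -139.9   10. ] [ 418.6721607  -140.35842916  203.06202956]
```

```bash
python3 -m creep '[{"delta_pos":[0,0.0125,0.05],"roll":0},{"delta_pos":[0,0,0.05],"roll":0},{"delta_pos":[0,0,0.02],"roll":0},{"delta_pos":[0,0,0.008],"roll":0},{"delta_pos":[0,0,0],"roll":0},{"delta_pos":[0,0,0],"roll":0}]' 0.058 30 && python3 look.py w2.png 450 -140 12 100 0
```

```text
time_s: 1.7
tool_pos: [433.7, -140.4, 77.2]
tcp_rot: [3.139, 0.001, 1.571]
contact_force: [0.4, 0.5, 0.1]
grip_width: 0.683
gripper_force: 0.0
t 1.75 tcp [ 433.6 -140.4   77.3] [3.139e+00 1.000e-03 1.571e+00]
seed [309. 265.] blob [ 230  218   86   86 4445] [ 431.3 -138.3] [47.3 43.3] 87.7
```

View pics/w2.png

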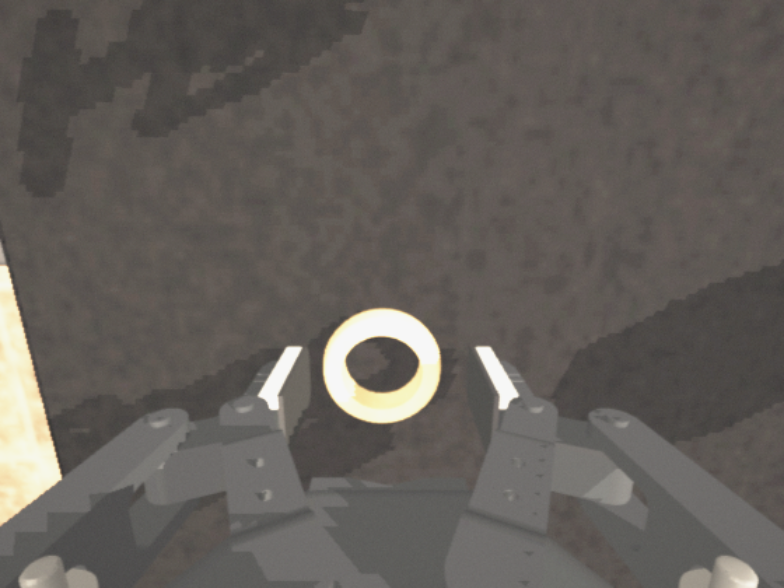

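```bash
python3 -m creep '[{"delta_pos":[0.0015,-0.001,0.003],"roll":0},{"delta_pos":[0,0,0],"roll":0},{"delta_pos":[0,0,0],"roll":0}]' && python3 -m creep '[{"delta_pos":[0,0,0],"roll":0},{"delta_pos":[0,0,0],"roll":0},{"delta_pos":[0,0,0],"roll":0},{"delta_pos":[0,0,0],"roll":0}]' 0.03 30
```

```text
time_s: 2.12
tool_pos: [431.5, -138.5, 73.0]
tcp_rot: [3.141, 0.0, 1.571]
contact_force: [-0.1, 0.5, -0.2]
grip_width: 0.682
gripper_force: 0.0
time_s: 2.62
tool_pos: [431.6, -138.6, 73.3]
tcp_rot: [-3.142, 0.0, 1.571]
contact_force: [-2.9, 0.9, 4.7]
grip_width: 0.481
gripper_force: 29.9
```

```bash
python3 -m creep '[{"delta_pos":[0,0,-0.03],"roll":0},{"delta_pos":[0,0.01,-0.05],"roll":0},{"delta_pos":[0.01,0.04,-0.04],"roll":0},{"delta_pos":[0.03,0.05,0],"roll":0},{"delta_pos":[0.045,0.04,0],"roll":0},{"delta_pos":[0.055,0.02,0],"roll":0},{"delta_pos":[0.055,0.01,0],"roll":0},{"delta_pos":[0.02,0.005,0],"roll":0}]' && python3 -m creep '[{"delta_pos":[0,0,0],"roll":0},{"delta_pos":[0,0,0],"roll":0}]' && python3 look.py w3.png 620 128 6 90 0
```

```text
time_s: 3.62
tool_pos: [606.4, 79.5, 192.3]
tcp_rot: [-3.141, -0.001, 1.574]
contact_force: [0.2, 0.1, -0.5]
grip_width: 0.478
gripper_force: 30.9
time_s: 3.88
tool_pos: [606.3, 75.3, 192.6]
tcp_rot: [-3.141, 0.001, 1.57]
contact_force: [0.7, -0.1, -1.2]
grip_width: 0.481
gripper_force: 30.9
t 3.925 tcp [606.3  75.  192.7] [-3.141e+00  1.000e-03  1.569e+00]
seed [294. 145.] blob [  228   132   104   201 15583] [607.9  38.7] [199.9  91.6] 90.0
```

View pics/w3.png

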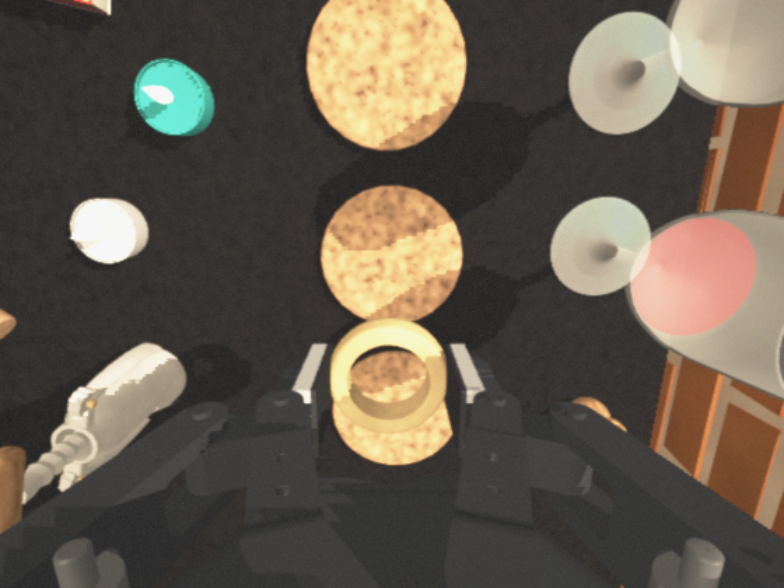

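Run:
```python
from h import *
import pickle
c=pickle.load(open('last.pkl','rb'))
import cv2
im=c['color'].copy(); im[228:]=0
c2=dict(c,color=im)
ct,st=blob(c2,280,175,t=90);print('b',st,*rim(c,ct,6))
ct,st=blob(c2,276,45,t=90);print('a',st,*rim(c,ct,6))
print('ring',onz(c,388/1.4,375/1.4,131.4),onz(c,330/1.4,375/1.4,131.4),onz(c,446/1.4,375/1.4,131.4),onz(c,388/1.4,319/1.4,131.4),onz(c,388/1.4,430/1.4,131.4))
ct,st=blob(c2,108/1.4,230/1.4,t=90);print('tea',st,*rim(c,ct,16))
```

```text
b [ 228  132  104   96 7951] [607.9  96.1] [85.2 91.6] 90.0
a [  218     0   116   108 10455] [604.7 197.2] [76.8 90.9] 90.0
ring [605.9  76.3 131.4] [585.4  76.3 131.4] [626.4  76.3 131.4] [605.9  97.2 131.4] [605.9  54.  131.4]
tea [  49  141   58   48 2192] [438.5 112.2] [39.4 48.3] 90.0
```

```bash
python3 -m creep '[{"delta_pos":[0.0175,0.002,0.05],"roll":0},{"delta_pos":[0,0,0.045],"roll":0},{"delta_pos":[0,0,0.015],"roll":0},{"delta_pos":[0,0,0],"roll":0},{"delta_pos":[0,0,0.0015],"roll":0},{"delta_pos":[0,0,0],"roll":0}]'
```

```text
time_s: 4.68
tool_pos: [609.6, 93.8, 83.1]
tcp_rot: [3.139, -0.0, 1.57]
contact_force: [-0.2, 1.2, -0.0]
grip_width: 0.48
gripper_force: 31.0
```

```bash
python3 -m creep '[{"delta_pos":[-0.001,-0.0015,0.003],"roll":0},{"delta_pos":[0,0,0],"roll":0},{"delta_pos":[0,0,0],"roll":0}]'
```

```text
time_s: 5.05
tool_pos: [607.7, 92.9, 79.3]
tcp_rot: [3.14, 0.0, 1.571]
contact_force: [0.4, -0.1, 4.3]
grip_width: 0.479
gripper_force: 31.4
```

```bash
python3 -m creep '[{"delta_pos":[0,0,0],"roll":0},{"delta_pos":[0,0,0],"roll":0},{"delta_pos":[0,0,-0.02],"roll":0},{"delta_pos":[0,0,-0.05],"roll":0},{"delta_pos":[0.002,-0.03,-0.04],"roll":0},{"delta_pos":[0.004,-0.055,0],"roll":0},{"delta_pos":[0.004,-0.055,0],"roll":0},{"delta_pos":[0.004,-0.031,0],"roll":0}]' 0.065 && python3 -m creep '[{"delta_pos":[0,0,0],"roll":0},{"delta_pos":[0,0,0],"roll":0}]' && python3 look.py w4.png 437 112 16 100 0
```

```text
time_s: 6.05
tool_pos: [433.7, 107.2, 189.2]
tcp_rot: [3.141, -0.0, 1.571]
contact_force: [0.9, 0.1, -0.2]
grip_width: 0.758
gripper_force: 0.0
time_s: 6.3
tool_pos: [437.2, 107.0, 189.8]
tcp_rot: [3.139, -0.0, 1.571]
contact_force: [0.7, 0.5, -0.4]
grip_width: 0.763
gripper_force: 0.0
t 6.35 tcp [437.4 106.9 189.6] [ 3.139 -0.     1.571]
seed [277. 203.] blob [ 251  178   47   47 1723] [434.8 113. ] [40.7 39.7] 90.0
```

View pics/w4.png

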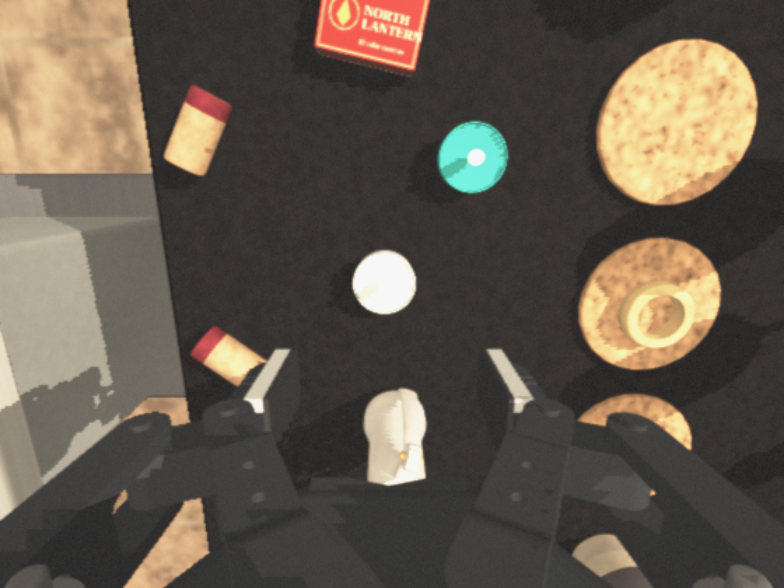

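Run:
```python
from h import *
import pickle
c=pickle.load(open('last.pkl','rb'))
p=lambda u,v,z:onz(c,u/1.4,v/1.4,z)
print('bell top edge',p(395,390,10),'ring L/R',p(618,318,18),p(696,312,18),'T/B',p(658,283,18),p(658,350,12))
ct,st=blob(c,600/1.4,300/1.4,t=90);print('b',st,*rim(c,ct,6))
ct,st=blob(c,660/1.4,80/1.4,t=90);print('a',st,*rim(c,ct,6))
ct,st=blob(c,340/1.4,55/1.4,t=90);print('match',st,*rim(c,ct,16))
```

```text
bell top edge [442.2  36.   10. ] ring L/R [581.1  90.3  18. ] [629.2  94.3  18. ] T/B [602.2 112.9  18. ] [614.4  66.   12. ]
b [ 413  169  103   96 7589] [606.8  94.6] [89.9 92.3] 46.8
a [  426    27   116   120 10745] [603.9 203.9] [90.8 91.1] 56.5
match [ 224    0   84   52 3423] [428.2 251.6] [34.5 56.3] 78.3
```

```bash
python3 -m creep '[{"delta_pos":[0.006,-0.0025,0.05],"roll":0},{"delta_pos":[0,0,0.045],"roll":0},{"delta_pos":[0,0,0.019],"roll":0},{"delta_pos":[0,0,0],"roll":0},{"delta_pos":[0,0,0],"roll":0}]' 0.056 && python3 -m creep '[{"delta_pos":[0,0,0],"roll":0},{"delta_pos":[0,0,0],"roll":0},{"delta_pos":[0,0,0],"roll":0},{"delta_pos":[0,0,0],"roll":0}]' 0.025 25
```

```text
time_s: 6.98
tool_pos: [434.8, 112.9, 75.3]
tcp_rot: [3.14, -0.0, 1.57]
contact_force: [0.2, 0.5, -0.3]
grip_width: 0.658
gripper_force: 0.0
time_s: 7.48
tool_pos: [434.8, 113.1, 75.9]
tcp_rot: [3.138, -0.0, 1.571]
contact_force: [-0.7, -0.3, 5.7]
grip_width: 0.426
gripper_force: 25.1
```

```bash
python3 -m creep '[{"delta_pos":[0,0,-0.04],"roll":0},{"delta_pos":[0,0.01,-0.05],"roll":0},{"delta_pos":[-0.005,0.04,-0.024],"roll":0},{"delta_pos":[-0.015,0.055,0],"roll":0},{"delta_pos":[-0.015,0.05,0],"roll":0},{"delta_pos":[-0.008,0.018,0],"roll":0},{"delta_pos":[0,0,0],"roll":0},{"delta_pos":[0,0,0],"roll":0}]' && python3 look.py w5.png 570 94 6 90 0
```

```text
time_s: 8.48
tool_pos: [605.6, 70.3, 188.2]
tcp_rot: [-3.14, -0.0, 1.571]
contact_force: [-0.6, 0.3, 0.2]
grip_width: 0.426
gripper_force: 25.5
t 8.525 tcp [605.5  70.5 188.3] [-3.141 -0.     1.571]
seed [237. 180.] blob [  228   126   106   206 15367] [605.2  39. ] [200.1  91.2] 87.2
```

View pics/w5.png

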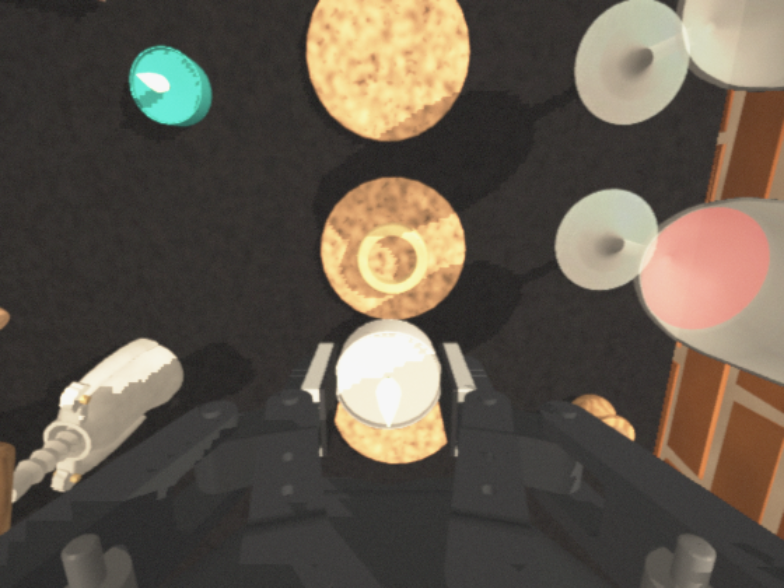

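Run:
```python
from h import *
import pickle
c=pickle.load(open('last.pkl','rb'))
p=lambda u,v,z:onz(c,u/1.4,v/1.4,z)
print('ring',p(392.5,259,17),p(357,259,17),p(428,259,17),p(392,224,17),p(392,294,17))
print('coaster',p(393,248,6),p(321,248,6),p(466,248,6),p(393,177,6),p(393,320,6))
z=188.4-75.6+16
print('tea',p(388.5,378,z),p(336,378,z),p(441,378,z),p(388,330,z),p(388,427,z))
```

```text
ring [607.8  91.3  17. ] [586.5  91.3  17. ] [629.   91.3  17. ] [607.4 112.1  17. ] [607.5  69.6  17. ]
coaster [608.2  96.1   6. ] [563.5  96.1   6. ] [653.4  96.1   6. ] [608.  138.5   6. ] [608.3  48.8   6. ]
tea [605.3  71.2 128.8] [587.   71.2 128.8] [623.6  71.2 128.8] [605.1  89.1 128.8] [605.2  51.6 128.8]
```

```bash
python3 -m creep '[{"delta_pos":[0.021,0.0025,0.05],"roll":0},{"delta_pos":[0,0,0.035],"roll":0},{"delta_pos":[0,0,0.006],"roll":0},{"delta_pos":[0,0,0],"roll":0},{"delta_pos":[0,0,0],"roll":0},{"delta_pos":[0,0,0],"roll":0}]'
```

```text
time_s: 9.28
tool_pos: [610.1, 90.9, 99.3]
tcp_rot: [3.139, -0.0, 1.571]
contact_force: [-0.4, 0.1, 0.3]
grip_width: 0.425
gripper_force: 25.5
```

```bash
python3 -m creep '[{"delta_pos":[0,-0.002,0.004],"roll":0},{"delta_pos":[0,0,0],"roll":0},{"delta_pos":[0,0,0],"roll":0}]'
```

```text
time_s: 9.65
tool_pos: [607.4, 90.9, 93.9]
tcp_rot: [3.14, 0.0, 1.571]
contact_force: [1.0, -0.1, 4.1]
grip_width: 0.422
gripper_force: 25.8
```

```bash
python3 -m creep '[{"delta_pos":[0,0,0],"roll":0},{"delta_pos":[0,0,0],"roll":0},{"delta_pos":[0,0,-0.03],"roll":0},{"delta_pos":[0,0,-0.05],"roll":0},{"delta_pos":[0.028,-0.043,-0.016],"roll":0.1},{"delta_pos":[0.038,-0.048,0],"roll":0.1},{"delta_pos":[0.038,-0.048,0],"roll":0},{"delta_pos":[0.025,-0.035,0],"roll":0}]' 0.06 && python3 -m creep '[{"delta_pos":[0,0,0],"roll":0},{"delta_pos":[0,0,0],"roll":0}]' 0.08 && python3 look.py w6.png 428 251 16 110 0
```

```text
time_s: 10.65
tool_pos: [449.1, 241.2, 189.2]
tcp_rot: [-3.141, -0.0, 1.372]
contact_force: [0.7, -0.1, -0.3]
grip_width: 0.703
gripper_force: 0.0
time_s: 10.9
tool_pos: [451.4, 239.7, 189.4]
tcp_rot: [3.141, 0.0, 1.371]
contact_force: [0.8, -0.2, -0.9]
grip_width: 0.936
gripper_force: 0.0
t 10.95 tcp [451.8 239.3 189.4] [3.141 0.    1.37 ]
seed [248. 201.] blob [ 215  175   67   45 2907] [428.7 254.1] [38.7 56.4] 78.6
```

View pics/w6.png

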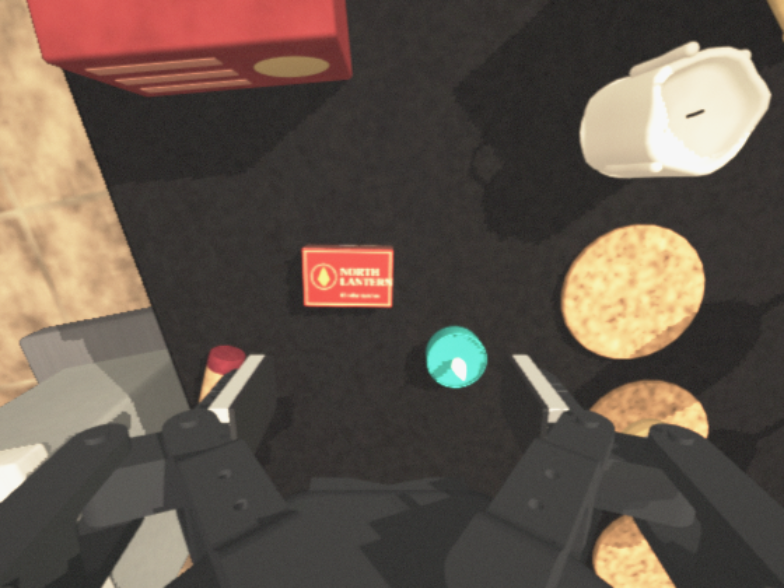

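```bash
python3 -m creep '[{"delta_pos":[0.0095,-0.0255,0.03],"roll":0},{"delta_pos":[0,0,0.05],"roll":0},{"delta_pos":[0,0,0.03],"roll":0},{"delta_pos":[0,0,0.005],"roll":0},{"delta_pos":[0,0,0],"roll":0},{"delta_pos":[0,0,0],"roll":0}]' 0.07 && python3 -m creep '[{"delta_pos":[0,0,0],"roll":0},{"delta_pos":[0,0,0],"roll":0},{"delta_pos":[0,0,0],"roll":0},{"delta_pos":[0,0,0],"roll":0}]' 0.045 25
```

```text
time_s: 11.7
tool_pos: [429.6, 254.4, 76.0]
tcp_rot: [3.139, -0.002, 1.37]
contact_force: [-0.3, -0.3, -0.4]
grip_width: 0.818
gripper_force: 0.0
time_s: 12.2
tool_pos: [429.2, 254.6, 75.9]
tcp_rot: [3.139, -0.001, 1.371]
contact_force: [-0.5, -1.5, 5.8]
grip_width: 0.628
gripper_force: 26.5
```

```bash
python3 -m creep '[{"delta_pos":[0,0,-0.04],"roll":0},{"delta_pos":[0,0,-0.05],"roll":-0.1},{"delta_pos":[0,0,-0.024],"roll":-0.1},{"delta_pos":[-0.04,0.045,0],"roll":0},{"delta_pos":[-0.045,0.042,0],"roll":0},{"delta_pos":[-0.045,0.04,0],"roll":0},{"delta_pos":[-0.05,0.035,0],"roll":0},{"delta_pos":[-0.055,0.02,0],"roll":0}]' && python3 -m creep '[{"delta_pos":[-0.05,0,0],"roll":0},{"delta_pos":[-0.01,0,0],"roll":0},{"delta_pos":[0,0,0],"roll":0},{"delta_pos":[0,0,0],"roll":0}]' && python3 look.py w7.png 625 10 6 90 0
```

```text
time_s: 13.2
tool_pos: [611.5, 17.7, 188.8]
tcp_rot: [3.14, -0.0, 1.571]
contact_force: [0.9, 0.9, -0.3]
grip_width: 0.629
gripper_force: 27.0
time_s: 13.7
tool_pos: [609.9, -39.4, 188.4]
tcp_rot: [-3.142, -0.001, 1.572]
contact_force: [0.0, 0.6, -0.5]
grip_width: 0.627
gripper_force: 27.0
t 13.75 tcp [610.  -39.2 188.4] [-3.142 -0.     1.573]
seed [295. 150.] blob [  191   127   174   220 21243] [600.  -85.7] [157.9 215.1] 19.2
```

View pics/w7.png

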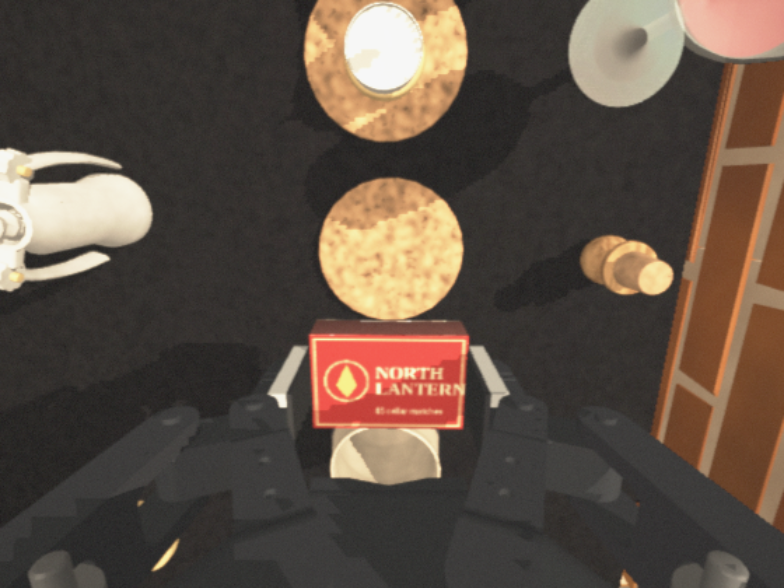

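Run:
```python
from h import *
import pickle
c=pickle.load(open('last.pkl','rb'))
p=lambda u,v,z:onz(c,u/1.4,v/1.4,z)
print('coaster',p(319,248,6),p(463,248,6),p(391,178,6),p(391,319,6))
z=188.4-75.9+16
print('box',p(309,381,z),p(469,381,z),p(389,335,z),p(389,427,z))
print('tea',p(344,46,34),p(424,46,34),p(384,2,34),p(384,92,34), 'coaster b',p(304,52,6),p(467,52,6))
print('bell',p(151,210,20),p(100,172,20),p(100,248,20))
```

```text
coaster [566.8 -13.7   6. ] [656.2 -13.5   6. ] [611.3  28.3   6. ] [611.6 -60.3   6. ]
box [581.8 -40.  128.5] [638.  -39.9 128.5] [609.9 -22.7 128.5] [610.  -58.5 128.5]
tea [588.   90.3  34. ] [627.   90.4  34. ] [607.5 108.9  34. ] [607.5  69.9  34. ] coaster b [563.3  94.9   6. ] [652.8  95.1   6. ]
bell [474.   10.5  20. ] [448.8  31.3  20. ] [440.7 -11.5  20. ]
```

```bash
python3 -m creep '[{"delta_pos":[0.0245,0.001,0.05],"roll":0},{"delta_pos":[0,0,0.035],"roll":0},{"delta_pos":[0,0,0.015],"roll":0},{"delta_pos":[0,0,0.003],"roll":0},{"delta_pos":[0,0,0],"roll":0},{"delta_pos":[0,0,0],"roll":0},{"delta_pos":[0,0,0],"roll":0}]'
```

```text
time_s: 14.62
tool_pos: [611.8, -16.6, 86.6]
tcp_rot: [3.14, 0.0, 1.571]
contact_force: [-0.2, -0.2, -0.9]
grip_width: 0.627
gripper_force: 27.0
```

```bash
python3 -m creep '[{"delta_pos":[0.001,0,0.0045],"roll":0},{"delta_pos":[0,0,0],"roll":0},{"delta_pos":[0,0,0],"roll":0}]'
```

```text
time_s: 15.0
tool_pos: [611.8, -15.5, 81.6]
tcp_rot: [3.14, 0.0, 1.571]
contact_force: [1.6, -0.2, 5.1]
grip_width: 0.626
gripper_force: 27.8
```

```bash
python3 -m creep '[{"delta_pos":[0,0,0],"roll":0},{"delta_pos":[0,0,0],"roll":0},{"delta_pos":[0,0,-0.03],"roll":0},{"delta_pos":[0,0,-0.06],"roll":0},{"delta_pos":[0,0,-0.06],"roll":0},{"delta_pos":[0,-0.03,-0.05],"roll":0},{"delta_pos":[0.002,-0.06,-0.01],"roll":0},{"delta_pos":[0.002,-0.06,0],"roll":0}]' 0.08 && python3 -m creep '[{"delta_pos":[0,-0.01,0],"roll":0},{"delta_pos":[0,0,0],"roll":0},{"delta_pos":[0,0,0],"roll":0}]' 0.05 && python3 look.py w8.png 470 10 20 110 0
```

```text
time_s: 16.0
tool_pos: [460.0, -11.3, 292.1]
tcp_rot: [3.139, 0.0, 1.571]
contact_force: [-1.0, 0.1, 0.8]
grip_width: 0.938
gripper_force: 0.0
time_s: 16.38
tool_pos: [452.3, -11.5, 291.3]
tcp_rot: [3.141, 0.0, 1.571]
contact_force: [-0.3, 0.3, -0.0]
grip_width: 0.587
gripper_force: 0.0
t 16.425 tcp [452.3 -11.5 291.1] [3.141 0.    1.571]
seed [292. 168.] blob [ 250  141   38   76 1750] [442.3  -4.1] [89.3 43.1] 89.8
```

View pics/w8.png

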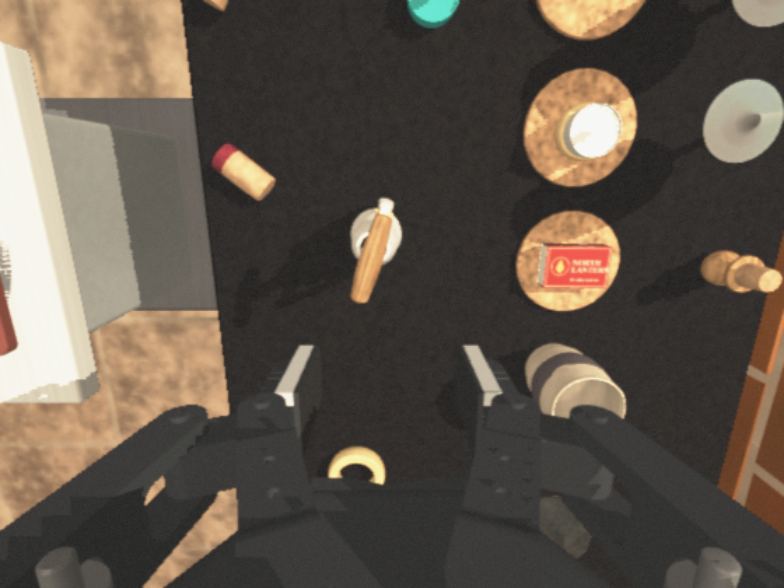

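Run:
```python
from h import *
import pickle
c=pickle.load(open('last.pkl','rb'))
im=c['color'];h=cv2.cvtColor(im,cv2.COLOR_RGB2HSV)
m=((h[:,:,1]>90)&(h[:,:,0]<25)&(im.max(2)>90)).astype(np.uint8)
w=np.zeros_like(m);w[140:225,240:300]=m[140:225,240:300]
n,l,st,ce=cv2.connectedComponentsWithStats(w);k=1+np.argmax(st[1:,4]);print(st[k],ce[k]*1.4)
y,x=np.nonzero(l==k);P=np.array([onz(c,u,v,122)[:2] for u,v in zip(x,y)],np.float32)
print(cv2.minAreaRect(P))
p=lambda u,v,z:onz(c,u/1.4,v/1.4,z)
print('bell',p(350,238,12),p(402,238,12),p(376,267,5))
print('box',p(540,268,16),p(612,262,16),p(574,243,16),p(576,289,16))
```

```text
[ 250  148   30   69 1004] [370.35717131 258.60677291]
((442.0599060058594, 10.630870819091797), (58.16267013549805, 14.73972225189209), 72.25558471679688)
bell [420.    6.3  12. ] [464.3   6.3  12. ] [441.8 -20.5   5. ]
box [583.2 -19.   16. ] [644.4 -13.8  16. ] [609.8   2.6  16. ] [616.5 -37.8  16. ]
```

```bash
python3 -m creep '[{"delta_pos":[0.022,-0.010,0],"roll":0},{"delta_pos":[0,0,0.02],"roll":0.155},{"delta_pos":[0,0,0.04],"roll":0.155},{"delta_pos":[0,0,0.04],"roll":0},{"delta_pos":[0,0,0.014],"roll":0},{"delta_pos":[0,0,0],"roll":0},{"delta_pos":[0,0,0],"roll":0}]' && python3 look.py w9.png 442 10 126 90 90
```

```text
time_s: 17.3
tool_pos: [442.4, 10.5, 178.4]
tcp_rot: [3.139, -0.0, 1.261]
contact_force: [-0.7, 0.2, 0.6]
grip_width: 0.59
gripper_force: 0.0
t 17.35 tcp [442.4  10.5 178.6] [ 3.139 -0.     1.261]
seed [277. 280.] blob [ 262  220   31  107 2769] [442.6  11.9] [54.7 14.1] 71.6
```

View pics/w9.png

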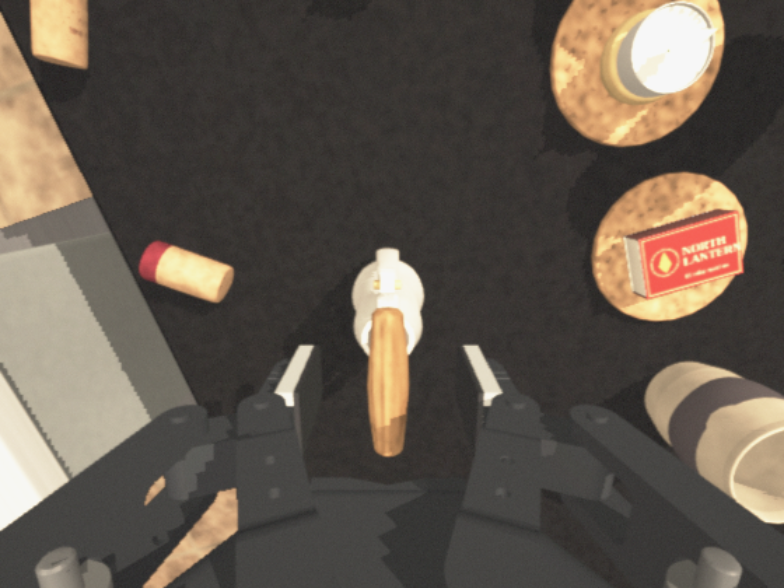

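```bash
python3 -m creep '[{"delta_pos":[0,0,0.003],"roll":0},{"delta_pos":[0,0,0],"roll":0},{"delta_pos":[0,0,0],"roll":0},{"delta_pos":[0,0,0],"roll":0},{"delta_pos":[0,0,0],"roll":0},{"delta_pos":[0,0,0],"roll":0}]' 0.0 60 && python3 -m creep '[{"delta_pos":[0,0,0],"roll":0},{"delta_pos":[0,0,0],"roll":0},{"delta_pos":[0,0,0],"roll":0}]'
```

```text
time_s: 18.1
tool_pos: [441.5, 10.6, 174.4]
tcp_rot: [3.14, -0.0, 1.261]
contact_force: [-0.0, -0.1, 6.3]
grip_width: 0.148
gripper_force: 58.9
time_s: 18.48
tool_pos: [441.5, 10.6, 174.4]
tcp_rot: [3.14, -0.0, 1.261]
contact_force: [0.7, 1.2, 4.8]
grip_width: 0.143
gripper_force: 58.9
```

```bash
python3 -m creep '[{"delta_pos":[0,0,-0.02],"roll":0},{"delta_pos":[0,0,-0.03],"roll":-0.1},{"delta_pos":[0,0,-0.02],"roll":-0.1},{"delta_pos":[0,0,0],"roll":-0.11},{"delta_pos":[0.03,0.03,0],"roll":0},{"delta_pos":[0.035,0.03,0],"roll":0},{"delta_pos":[0.035,0.03,0],"roll":0},{"delta_pos":[0.035,0.03,0],"roll":0}]' && python3 -m creep '[{"delta_pos":[0.03,0.025,0],"roll":0},{"delta_pos":[0.02,0.0175,0],"roll":0},{"delta_pos":[0.008,0,0],"roll":0},{"delta_pos":[0,0,0],"roll":0},{"delta_pos":[0,0,0],"roll":0},{"delta_pos":[0,0,0],"roll":0}]' && python3 look.py w10.png 604 240 6 90 60
```

```text
time_s: 19.48
tool_pos: [561.1, 146.8, 242.3]
tcp_rot: [-3.139, 0.0, 1.571]
contact_force: [0.8, -0.3, -1.9]
grip_width: 0.148
gripper_force: 59.0
time_s: 20.23
tool_pos: [603.3, 202.9, 244.1]
tcp_rot: [3.142, 0.0, 1.57]
contact_force: [0.4, -0.3, -1.6]
grip_width: 0.142
gripper_force: 59.1
t 20.275 tcp [603.4 203.  244.2] [3.141 0.    1.57 ]
seed [278. 157.] blob [ 236  148   86   76 3609] [604.6 208.7] [81.6 91.7] 90.0
```

View pics/w10.png

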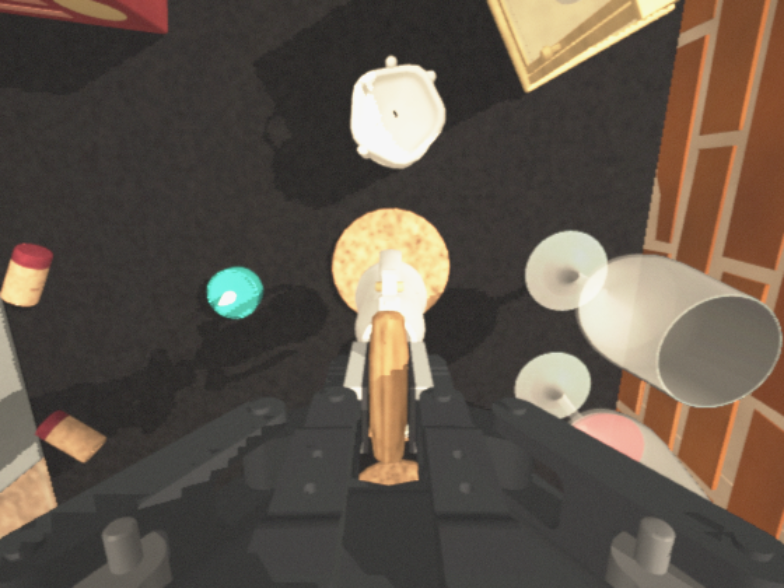

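```bash
python3 -m creep '[{"delta_pos":[0.0005,0.001,0.03],"roll":0},{"delta_pos":[0,0,0.02],"roll":0},{"delta_pos":[0,0,0.008],"roll":0},{"delta_pos":[0,0,0.001],"roll":0},{"delta_pos":[0,0,0],"roll":0},{"delta_pos":[0,0,0],"roll":0}]'
```

```text
time_s: 21.02
tool_pos: [605.2, 204.4, 186.0]
tcp_rot: [3.14, -0.0, 1.571]
contact_force: [-0.2, -1.6, -1.5]
grip_width: 0.147
gripper_force: 59.0
```

```bash
python3 -m creep '[{"delta_pos":[-0.0005,-0.0005,0.003],"roll":0},{"delta_pos":[0,0,0],"roll":0},{"delta_pos":[0,0,0.002],"roll":0},{"delta_pos":[0,0,0],"roll":0},{"delta_pos":[0,0,0],"roll":0}]'
```

```text
time_s: 21.65
tool_pos: [604.5, 203.8, 180.5]
tcp_rot: [3.14, -0.0, 1.571]
contact_force: [0.3, -0.0, 1.4]
grip_width: 0.145
gripper_force: 59.5
```

```bash
python3 -m creep '[{"delta_pos":[0,0,0.0005],"roll":0},{"delta_pos":[0,0,0],"roll":0},{"delta_pos":[0,0,0],"roll":0},{"delta_pos":[0,0,0],"roll":0}]' 0.045 && python3 -m creep '[{"delta_pos":[0,0,-0.02],"roll":0},{"delta_pos":[0,0,-0.04],"roll":0},{"delta_pos":[0,0,-0.05],"roll":0},{"delta_pos":[-0.05,-0.02,0],"roll":0},{"delta_pos":[-0.055,-0.02,0],"roll":0},{"delta_pos":[-0.05,0,0],"roll":0},{"delta_pos":[0,0,0],"roll":0},{"delta_pos":[0,0,0],"roll":0}]' && python3 look.py w11.png 571 94 6 90 60
python3 - <<'E'
from h import *
import pickle
pickle.dump(grab('side','s2.png'),open('s2.pkl','wb'))
E
```

```text
time_s: 22.15
tool_pos: [604.1, 203.7, 179.3]
tcp_rot: [-3.141, 0.0, 1.571]
contact_force: [0.7, -0.2, 0.9]
grip_width: 0.529
gripper_force: 0.0
time_s: 23.15
tool_pos: [564.4, 48.8, 290.7]
tcp_rot: [3.14, -0.0, 1.57]
contact_force: [-0.0, 0.2, 0.2]
grip_width: 0.527
gripper_force: 0.0
t 23.2 tcp [564.4  49.4 290.4] [ 3.14  -0.     1.571]
seed [282. 146.] blob [ 275  106   78   79 3708] [607.7  94.1] [90.8 90.7] 46.8
```

View pics/w11.png

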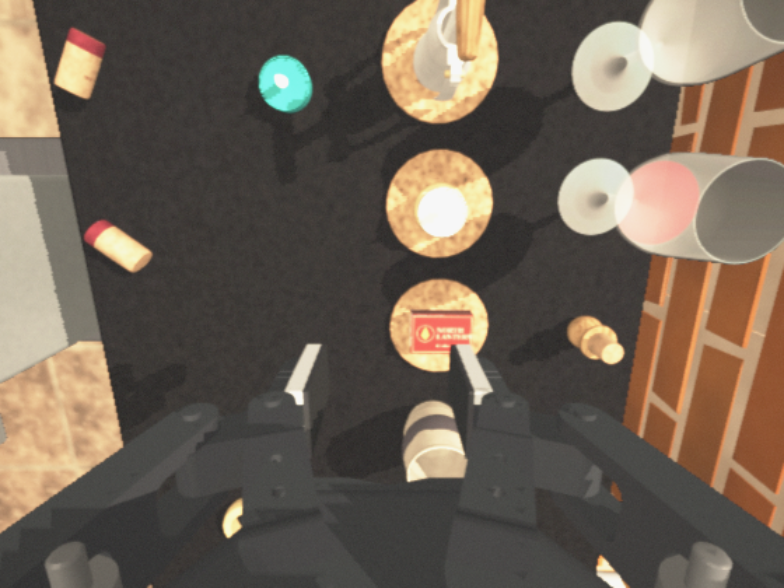

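View pics/s2.png

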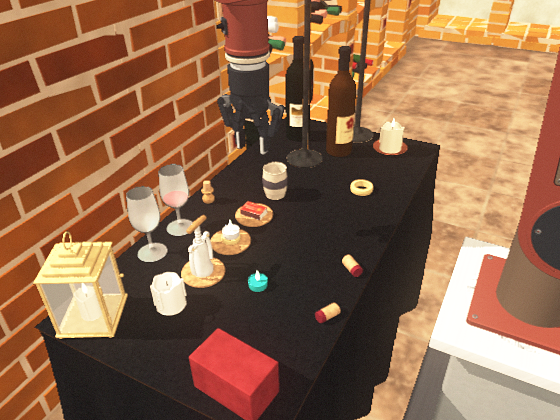

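Run:
```python
from h import *
import pickle
c=pickle.load(open('last.pkl','rb'))
p=lambda u,v,z:onz(c,u/1.4,v/1.4,z)
print('tea',p(442,211,34),'box',p(442,336,22),p(412,353,22),p(472,318,22))
s=pickle.load(open('s2.pkl','rb'))
# bell bottom centre front: expected projections of the axis and circle at z=6
print('expect bell base',proj(s,[604.2,203.7,6]),proj(s,[604.2-22*.88,203.7+22*-.48,6]),proj(s,[604.2+22*.88,203.7+22*.48,6]),'front',proj(s,[604.2-22*.48,203.7+22*.88,6]))
g=cv2.resize(s['color'][220:295,165:240,::-1],(600,600),interpolation=cv2.INTER_CUBIC);cv2.imwrite('pics/s2c.png',g)
```

```text
tea [607.   91.2  34. ] box [612.4 -18.6  22. ] [586.1 -34.9  22. ] [638.   -1.8  22. ]
expect bell base (np.float64(203.71030393435967), np.float64(270.23092101949436)) (np.float64(214.4389628157852), np.float64(269.9699696552561)) (np.float64(192.9824524636005), np.float64(270.49185274521886)) front (np.float64(202.50143446235828), np.float64(277.6607093613511))
```

View pics/s2c.png

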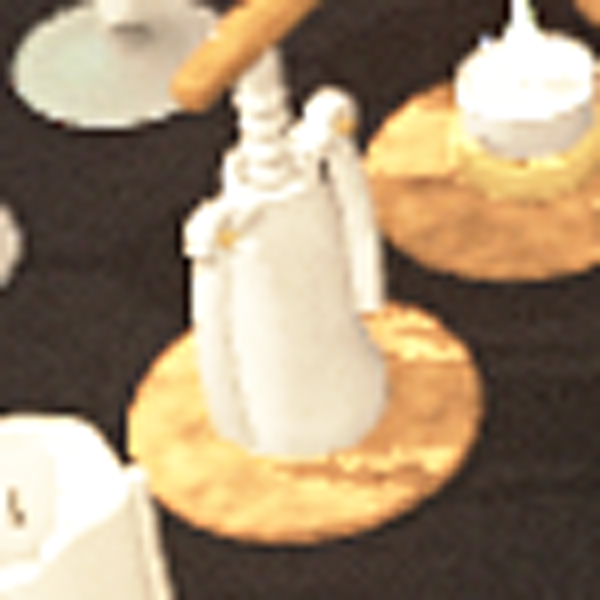

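```bash
python3 -c "
from bench import *
print(job_done())"
```

```text
the job is handed in; nothing more can be done
None
```

The job is handed in at about 23 s of the 88 s allowed: the collar is flat on the middle coaster with the tea light standing on it, the matchbox lies flat on the beaker-side coaster, and the corkscrew stands upright on the candle-side coaster, each centred to within about 3–4 mm as measured in the camera images.

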